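Release the latched key on the detector selector box

TASK

One of the four keys in the row on the selector box is already latched part-way down. Find it with light fingertip taps, without pushing any of the other three keys all the way down, then press that one key so that its latch lets go, and take the finger away so that it springs back up level with the others. Only touch and press: leave the small things standing round the box where they are.

Things in the scene. Friction and masses are not known exactly. Their poses are not given: they have to be found in the camera images.
- selector: Grey metal box fixed to the bench, 84 mm deep (its x) x 186 mm long (its y), aluminium deck 46 mm above the bench; coaxial sockets stick out 11 mm from its back (+x) face. Origin: centre of its underside, at bench height; z up. Four identical grey keys stand in a row on the deck, centred at x = 0 and y = -60, -20, 20, 60 mm in this frame; caps 24 mm (x) x 20 mm (y), flat tops.
- key_row (a point): Middle of the key row, at the height of a free key's top: 58 mm above the bench, 12 mm above the deck; axes as the box. The latched key's top is 4.5 mm lower (53.5 mm above the bench). A key pushed down to its stop has its top 50 mm above the bench, still 4 mm above the deck. Keys move straight up and down.
- key_a (a joint): Travel in m, positive down, of one of the keys from where it stood at the start (0 then for every key, latched or not). Which name sits where, and which is latched, is not told. Free key: range 0 to 0.008, beyond 0.006 it counts as pushed all the way down. Latched key: range -0.0045 (released, fully up) to 0.0035 (stop).
- key_b (a joint): As key_a, another of the keys. Feel of a free key: starts to give at 2.5 N, 3.5 N at 2 mm, 5.5 N at 6 mm, 6.5 N at its 8 mm stop; it springs back when let go.
- key_c (a joint): As key_a, another of the keys. Feel of the latched key: firm up to about 4 N, then it goes down 3.5 mm to its stop; pressed onto the stop (6 to 10 N is plenty) its latch lets go and it rises with the finger to the height of the others. It cannot be pulled free.
- key_d (a joint): As key_a, another of the keys.
- vial_l: Loose glass vial with a cap, 27 mm across, 57 mm tall, standing beyond the box's +y end. Origin: centre of its underside. Leave it alone.
- lens_tube: Loose black lens tube, 30 mm across, 25 mm tall, beyond the box's -y end. Origin: centre of its underside. Leave it alone.
- vial_r: Loose glass vial with a dark cap, 22 mm across, 52 mm tall, behind the box. Origin: centre of its underside. Leave it alone.
- filter: Loose flat round filter mount, 25 mm across, 6 mm tall, behind the box. Origin: centre of its underside. Leave it alone.
- post: Loose black post holder with a steel post, 31 x 36 mm, 82 mm tall, behind the box. Origin: centre of its underside. Leave it alone.

How it is judged:
On the way, in this order (a step that is already met when the one before it is completed fails the run):
1. the latched key is pressed further down (more than 2 mm below where it was latched) (value of joint key_c above 0.002 m).
2. it has come back up to within 1 mm of the free height (value of joint key_c below -0.0035 m), for 0.2 s.
At the end, for the whole second after the job is handed in: All four keys stand fully up, each within 1 mm of the free height, the latched one having been released by a press (value of joint key_c below -0.0035 m and value of joint each of key_a, key_b, key_d below 0.001 m); the robot touches nothing.
It fails at once if a key that was not latched is pushed all the way down (more than 6 mm of its 8 mm) (value of joint any of key_a, key_b, key_d above 0.006 m).
It fails at once if a loose thing standing round the box is moved more than 15 mm, lifted or knocked over (distance of any of vial_l, lens_tube, vial_r, filter, post from where it was at the start of the episode above 0.015 m or angle between any of vial_l, vial_r, post's own z axis and vertical above 0.5 rad).
It also fails if it takes over 48 s, if anything falls off the work surface, if the arm or the gripper's body presses on something with over 40 N, if the wrist force passes 120 N, or if a joint passes its speed limit or range.

ROBOT

A 6-joint arm with a two-finger parallel gripper is mounted at the origin on a cart in front of the work surface, level with it; the furniture and walls round the work are solid. World frame = base frame: x ahead of the robot, y to its left, z up, the work surface at z = 0. Lengths are in m, angles in rad, forces in N, time in s.
With the tool pointing down it reaches from about 0.35 to 0.875 m from the base axis. Payload 4.2 kg.
Tool frame: the origin (TCP) lies midway between the tips of the shut fingers; the grasp point (between the pads) lies 19 mm behind it; z points along the fingers, x is the direction in which the jaws open and shut, and the axes are right-handed (so a half turn about z gives the same grasp; the last joint's range is limited). The gripper opens to 85 mm and grips with 20 to 120 N. Pads are 22 mm wide; open, the fingers measure 114 mm over their backs; the gripper's body (76 mm by 85 mm) begins 54 mm behind the grasp point. The pads swing forward as they close: fully open they stand 13 mm farther back than shut.
Start: joints at [-1.084, 0.385, 0.008, 0, -1.194, -0.259], TCP at [0.141, -0.609, 0.231] pointing down, gripper open.
Joint ranges: [-3.14, 3.14], [-1.21, 2.06], [-1.07, 1.41], [-3.16, 2.05], [-2.99, -0.16], [-3.1, 3.1]. Speed limits (rad/s): [2.79, 2.79, 3.14, 3.14, 3.14, 3.14].

INTERFACE

Orientations are given as a unit quaternion [x, y, z, w].
In Python, from workcell import manip gives the robot as it stands. Calls block until the motion is done:
- manip.movep(position, orientation): joint-space move of the TCP to a pose.
- manip.movel(position, attitude=None, vel=0.15): straight line of the TCP; attitude=None keeps the orientation; vel is the mean speed in m/s.
- manip.set_joints(angles): joint-space move.
- manip.ungrasp() and manip.gripper_close(force=None): open the fingers fully, or close them until they stop; force is the grip in N (None keeps the last).
- manip.dwell(seconds).
- manip.solve_ik(position, orientation): joint angles nearest the present ones, or None.
- manip.snapshot(name): name is "scene" or "top" or "wrist"; returns a dict with "pixels" (384x512x3 uint8, blue, green, red), "range_z" (384x512 float32, m along the optical axis (not along the pixel's ray), 0 where there is no reading), "fx", "fy", "cx", "cy" (pixels), "world_from_camera" (4x4, takes a point from camera to world coordinates); the wrist camera has in their place "tool_from_camera" (4x4, takes a point from camera to tool coordinates, whose origin is the TCP and whose axes are the tool frame's). Camera axes: x right, y up, looking along -z (the intrinsics and any distortion apply to the point x, -y, -z); pixel columns grow to the right and rows downward; lengths in m; the calibration is good to about 2 mm. A picture is of the moment at which its call begins: read the wrist's pose just before it.
A pose or a line that the arm cannot do raises manip.IKError and nothing moves.
- manip.finish_job(): hands the job in, once; it reports no verdict.
Readings, each from a call of its own:
- manip.get_clock(): time.
- manip.get_joint_positions(): joint angles.
- manip.get_dq(): joint speeds.
- manip.get_joint_torque(): joint torques, N m.
- manip.get_position(): TCP position.
- manip.get_tcp_rot(): TCP orientation.
- manip.get_wrist_force(): force on the tool from outside, world axes, zero at the start.
- manip.get_moment(): the same for the moment, N m.
- manip.get_width(): opening from 0.0 (shut) to 1.0 (fully open).
Only numpy, scipy, OpenCV 4.12 (cv2) and the standard library are available. Lean on these libraries where they do the work, as an engineer would, in place of code of your own. Each camera call takes 0.05 s, during which the arm holds its last target.

## Working session

There is one attempt and no reset: what is moved stays moved. The work goes in short steps, each a Python script; the robot and the scene stay as the last script left them, time stands still between calls to the robot, and variables do not carry over. Pictures are saved under pics/ and viewed, and the job is handed in when it is done.

```bash
mkdir -p pics; python3 - <<'E'
from workcell import manip
import cv2,pickle
print(manip.get_clock(),manip.get_position(),manip.get_tcp_rot(),manip.get_wrist_force())
for n in("scene","top"):
    s=manip.snapshot(n); cv2.imwrite(f"pics/{n}0.png",s["pixels"]); pickle.dump(s,open(f"{n}.pkl","wb"))
    print(n,s["fx"],s["cx"],s["cy"],s["world_from_camera"],[k for k in s])
E
```

```text
0.0 [ 0.1410304  -0.60830328  0.23022686] [ 6.22238358e-01  7.82827089e-01  6.29166633e-04 -8.82002814e-04] [-0.2277138  -0.64678323 -0.18217283]
scene 372.13391437853454 252.3191933041025 191.04395825115188 [[ 0.86682822  0.32695474 -0.37644313  0.27685378]
 [-0.49851211  0.55358227 -0.66710745 -0.83504146]
 [-0.00972171  0.76592902  0.64285163  0.61441401]
 [ 0.          0.          0.          1.        ]] ['pixels', 'range_z', 'fx', 'fy', 'cx', 'cy', 'world_from_camera']
top 491.1973780059662 259.37933018060687 183.95367311402038 [[-0.0134909   0.99643812 -0.08324107  0.51641737]
 [-0.99948912 -0.01102617  0.02999855 -0.27187507]
 [ 0.02897387  0.08360325  0.99607781  0.94229417]
 [ 0.          0.          0.          1.        ]] ['pixels', 'range_z', 'fx', 'fy', 'cx', 'cy', 'world_from_camera']
```

View pics/top0.png

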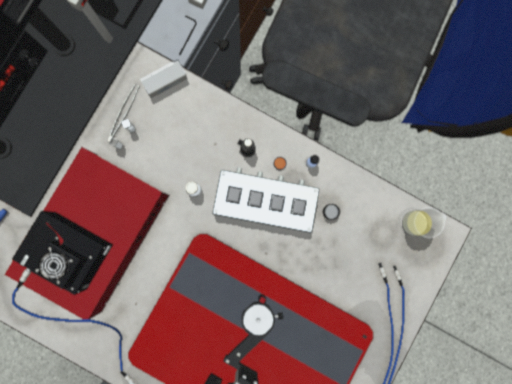

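View pics/scene0.png

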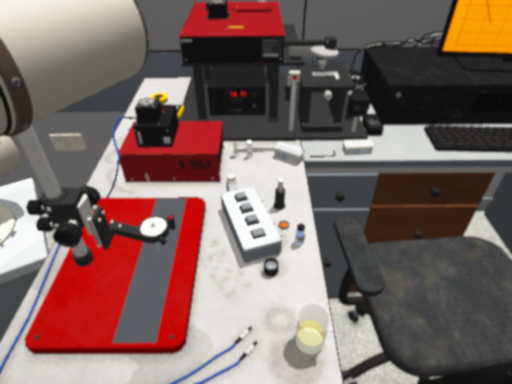

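Top view: the box spans columns 215–319 and rows 171–232, with keys at about (233,195), (256,199), (277,203) and (298,207). The loose items stand around it. Next I'll localise these points using depth.

```bash
cat > h.py <<'E'
import numpy as np,pickle,cv2
def cloud(s):
    z=s["range_z"];v,u=np.indices(z.shape)
    p=np.stack([(u-s["cx"])/s["fx"]*z,-(v-s["cy"])/s["fy"]*z,-z,np.ones_like(z)],-1)
    P=p@s["world_from_camera"].T
    P[z==0]=np.nan
    return P[...,:3]
E
python3 - <<'E'
from h import *
s=pickle.load(open("top.pkl","rb"));P=cloud(s);im=s["pixels"]
for u,v in[(233,195),(256,199),(277,203),(298,207),(245,193),(266,201),(288,205),(193,189),(248,147),(280,163),(313,162),(331,212),(180,150),(258,318),(240,370),(250,270)]:
    print(u,v,np.round(P[v,u],4))
# deck+keys mask
m=(P[...,2]>.038)&(P[...,2]<.075);m=m.astype(np.uint8)
n,l,st,c=cv2.connectedComponentsWithStats(m)
k=l[199,256];q=P[l==k][:, :2].astype(np.float32)
print(st[k]);r=cv2.minAreaRect(q);print(r)
g=cv2.cvtColor(im,cv2.COLOR_BGR2GRAY)
crop=im[140:250,170:350];cv2.imwrite("pics/crop.png",cv2.resize(crop,None,fx=4.4,fy=4.4,interpolation=cv2.INTER_CUBIC))
hi=P[...,2]>.09;print("tall in box region:",[ (x,y) for x,y in np.round(P[hi&(P[...,0]<.7)&(P[...,0]>.2)&(abs(P[...,1]+.28)<.25)][::60][:, :2],2).tolist()])
E
```

```text
233 195 [ 0.5709 -0.2507  0.0571]
256 199 [ 0.5631 -0.292   0.0598]
277 203 [ 0.5556 -0.3299  0.0568]
298 207 [ 0.548  -0.3683  0.0524]
245 193 [ 0.575  -0.2724  0.0459]
266 201 [ 0.5599 -0.3105  0.0465]
288 205 [ 0.5521 -0.3506  0.0473]
193 189 [ 0.5827 -0.1787  0.0561]
248 147 [ 0.6572 -0.2787  0.0628]
280 163 [ 0.6351 -0.3405  0.0028]
313 162 [ 0.6303 -0.3977  0.0507]
331 212 [ 0.539  -0.4344  0.0173]
180 150 [ 6.624e-01 -1.481e-01  6.000e-04]
258 318 [ 0.3613 -0.2918  0.1043]
240 370 [ 0.2837 -0.2611  0.127 ]
250 270 [ 0.4339 -0.28    0.0263]
[ 212  169  108   63 4586]
((0.5614671111106873, -0.3103761374950409), (0.18589931726455688, 0.08407241106033325), 78.6082534790039)
tall in box region: [(0.63, -0.03), (0.62, -0.05), (0.61, -0.03), (0.61, -0.06), (0.61, -0.07), (0.6, -0.07), (0.6, -0.05), (0.6, -0.09), (0.59, -0.07), (0.59, -0.1), (0.59, -0.05), (0.59, -0.08), (0.59, -0.09), (0.58, -0.11), (0.58, -0.12), (0.58, -0.04), (0.58, -0.04), (0.58, -0.04), (0.57, -0.04), (0.57, -0.05), (0.57, -0.05), (0.57, -0.05), (0.57, -0.06), (0.57, -0.06), (0.56, -0.07), (0.56, -0.08), (0.56, 
[... 524 characters left out ...]
, (0.48, -0.07), (0.47, -0.05), (0.47, -0.04), (0.47, -0.03), (0.46, -0.05), (0.46, -0.04), (0.46, -0.03), (0.45, -0.04), (0.45, -0.05), (0.44, -0.04), (0.44, -0.05), (0.43, -0.04), (0.41, -0.03), (0.39, -0.3), (0.38, -0.3), (0.38, -0.28), (0.37, -0.29), (0.37, -0.29), (0.37, -0.27), (0.36, -0.3), (0.36, -0.27), (0.36, -0.31), (0.36, -0.29), (0.35, -0.26), (0.35, -0.3), (0.35, -0.27), (0.35, -0.27), (0.34, -0.27), (0.34, -0.29), (0.33, -0.28), (0.33, -0.28), (0.32, -0.28), (0.32, -0.29), (0.31, -0.26), (0.31, -0.27), (0.3, -0.27), (0.3, -0.27), (0.29, -0.24), (0.28, -0.25), (0.28, -0.26), (0.28, -0.27), (0.28, -0.28), (0.28, -0.27), (0.28, -0.22), (0.28, -0.27), (0.28, -0.23), (0.28, -0.27)]
```

View pics/crop.png

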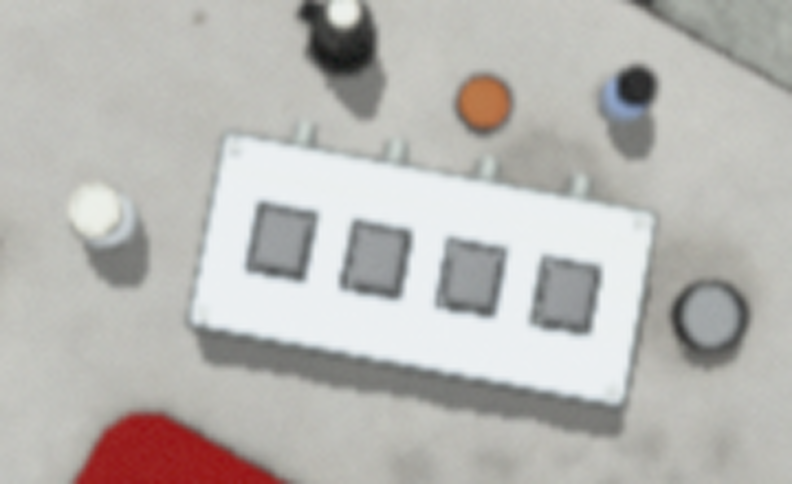

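The box centre is about (0.5615, -0.3104) with a yaw of about -11.4°, and its size matches (186 × 84 mm). The spacing and heights of the keys also agree. The depth reading suggests the -y key (52.4 mm) may be the low one. I'll close the gripper, hover over the row, then tap.

```bash
python3 - <<'E'
from h import *
from workcell import manip
s=pickle.load(open("top.pkl","rb"));P=cloud(s)
for u,v in[(233,195),(256,199),(277,203),(298,207)]:
    w=P[v-4:v+5,u-4:u+5].reshape(-1,3);print(np.round(np.nanmedian(w,0),4),np.round(np.nanstd(w[:,2]),4))
c=np.array([.5605,-.3104]);a=np.radians(-11.4)
ex=np.array([np.cos(a),np.sin(a)]);ey=np.array([-np.sin(a),np.cos(a)])
for th in(a,a+np.pi):
    q=[np.cos(th/2),np.sin(th/2),0,0]
    for y in(-.06,.06):
        for z in (.2,.055):
            j=manip.solve_ik([*(c+ey*y),z],q);print(y,z,None if j is None else np.round(j,2))
E
```

```text
[ 0.5709 -0.2507  0.0584] 0.0016
[ 0.5631 -0.292   0.0589] 0.002
[ 0.5555 -0.3298  0.0586] 0.0015
[ 0.548  -0.3682  0.0538] 0.0016
-0.06 0.2 [-0.35  0.47  0.06  0.   -1.16 -2.99]
-0.06 0.055 [-0.35  0.6  -0.1   0.   -0.87 -2.99]
0.06 0.2 None
0.06 0.055 None
-0.06 0.2 [-0.35  0.47  0.06  0.   -1.16  0.15]
-0.06 0.055 [-0.35  0.6  -0.1   0.   -0.87  0.15]
0.06 0.2 [-0.16  0.41 -0.04  0.   -1.13 -0.04]
0.06 0.055 [-0.16  0.55 -0.2   0.   -0.82 -0.04]
```

```bash
cat >> h.py <<'E'
c=np.array([.5602,-.3104]);a=np.radians(-11.4)
ex=np.array([np.cos(a),np.sin(a)]);ey=np.array([-np.sin(a),np.cos(a)])
th=a+np.pi;Q=[np.cos(th/2),np.sin(th/2),0,0]
def at(y,z): return [*(c+ey*y),z]
E
python3 - <<'E'
from h import *
from workcell import manip
manip.gripper_close(20);print(manip.get_clock(),manip.get_width())
manip.movep(at(-.06,.2),Q);print(manip.get_clock(),manip.get_position())
s=manip.snapshot("wrist");cv2.imwrite("pics/w1.png",s["pixels"])
manip.movel(at(-.06,.075),vel=.1);manip.dwell(.3);print(manip.get_clock(),manip.get_position(),at(-.06,.075))
f=[]
for i in range(5): f.append(manip.get_wrist_force());manip.dwell(.03)
print(np.round(f,2),manip.get_clock())
t=manip.get_clock();manip.movel(at(-.06,.074),vel=.02);print(manip.get_clock()-t,manip.get_position())
E
```

```text
0.8667 -0.0012535699608526426
2.5917 [ 0.54761594 -0.37014035  0.20019352]
4.3417 [ 0.54845514 -0.36926639  0.07534412] [np.float64(0.5483405595772525), np.float64(-0.3692162704773033), 0.075]
[[ 0.41 -0.07  0.4 ]
 [ 0.33  0.5  -0.45]
 [-0.63  0.08 -0.31]
 [ 0.2   0.89 -0.62]
 [ 1.1  -0.77  0.63]] 4.5083
0.25 [ 0.54825619 -0.3691818   0.07384512]
```

View pics/w1.png

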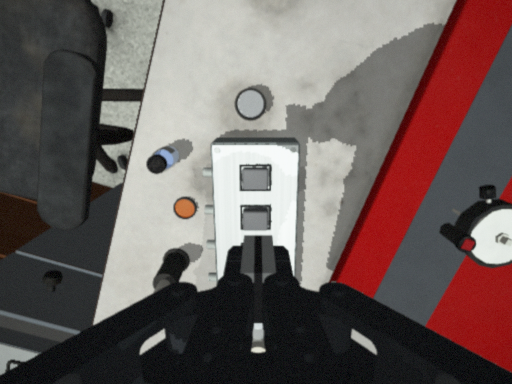

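The wrist view shows the two -y end keys at (256,178) and (256,217). The finger (column 258) is centred on the row. Next come light taps on all four keys.

```bash
cat >> h.py <<'E'
from workcell import manip
def F(n=5):
    r=[]
    for _ in range(n): r.append(manip.get_wrist_force()[2]);manip.dwell(.01)
    return np.mean(r)
def tap(y,z0=.0605,zmin=.0530,thr=1.5,step=.001):
    manip.movel(at(y,z0+.002),vel=.05);manip.dwell(.1);b=F(8);z=z0;log=[]
    while z>=zmin-1e-6:
        manip.movel(at(y,z),vel=.02);f=F()-b;log.append((round(z*1e3,1),round(float(f),2)))
        if f>thr:
            f=F(8)-b;log.append(("again",round(float(f),2)))
            if f>thr:break
        z-=step
    p=manip.get_position();manip.movel(at(y,.064),vel=.05)
    print(y,round(b,2),log,"z",np.round(p[2],4),"t",manip.get_clock(),flush=True)
E
python3 - <<'E'
from h import *
tap(-.06)
tap(-.02,zmin=.0545)
E
```

```text
-0.06 0.1 [(60.5, 0.25), (59.5, 0.24), (58.5, -0.18), (57.5, 0.17), (56.5, 0.12), (55.5, -0.1), (54.5, -0.09), (53.5, 1.7), ('again', 1.3)] z 0.0538 t 8.0667
-0.02 0.03 [(60.5, -0.11), (59.5, -0.01), (58.5, 0.15), (57.5, 2.39), ('again', 2.5)] z 0.0579 t 10.7
```

```bash
python3 - <<'E'
from h import *
tap(.02,z0=.0595,zmin=.0545)
tap(.06,z0=.0595,zmin=.0545)
E
```

```text
0.02 -0.05 [(59.5, 0.06), (58.5, 0.25), (57.5, 2.37), ('again', 2.39)] z 0.0579 t 13.0417
0.06 -0.25 [(59.5, -0.0), (58.5, 0.29), (57.5, 2.92), ('again', 2.46)] z 0.0579 t 15.3833
```

The three other keys make contact at 58 mm, and the -y end key makes contact at 53.5 mm, so it's the latched one. I'll press it onto its stop with 6–10 N.

```bash
python3 - <<'E'
from h import *
y=-.06
manip.movel(at(y,.068),vel=.1);manip.movel(at(y,.056),vel=.06);manip.dwell(.1);b=F(8)
z=.0525
while z>.0455:
    manip.movel(at(y,z),vel=.02);f=F()-b
    print(round(z*1e3,1),round(f,2),np.round(manip.get_position()[2],4),flush=True)
    if f>8: break
    z-=.001 if z>.0505 else .0005
manip.dwell(.2);print("hold",F()-b)
manip.movel(at(y,.0565),vel=.03);print("56.5:",F(8)-b)
manip.movel(at(y,.064),vel=.05);manip.dwell(.2)
print(manip.get_clock())
s=manip.snapshot("scene");cv2.imwrite("pics/s2.png",s["pixels"])
E
```

```text
52.5 3.59 0.0533
51.5 3.79 0.052
50.5 4.14 0.0507
50.0 6.92 0.0509
49.5 7.64 0.0505
49.0 8.77 0.0503
hold 8.380345772252605
56.5: 3.34813103965237
20.2833
```

At 56.5 mm on the way up the key was still pushing on the finger with 3.3 N, so it rose with it. I'll confirm with a second light tap near 58 mm, then retract and check from the top camera.

```bash
python3 - <<'E'
from h import *
tap(-.06,z0=.0595,zmin=.0565)
manip.movel(at(-.06,.2),vel=.15)
j=[-1.084,.385,.008,0,-1.194,-.259]
manip.set_joints(j);manip.dwell(.3)
s=manip.snapshot("top");P=cloud(s);cv2.imwrite("pics/top3.png",s["pixels"])
for u,v in[(233,195),(256,199),(277,203),(298,207)]:
    print(np.round(np.nanmedian(P[v-4:v+5,u-4:u+5].reshape(-1,3),0),4))
print(manip.get_clock(),manip.get_wrist_force())
o=pickle.load(open("top.pkl","rb"))["pixels"]
d=cv2.absdiff(o,s["pixels"])[130:245,175:350];print("diff",d.mean(),(d.max(2)>60).sum())
E
```

```text
-0.06 0.22 [(59.5, 0.07), (58.5, 0.04), (57.5, 2.8), ('again', 2.19)] z 0.0579 t 21.975
[ 0.5709 -0.2507  0.0585]
[ 0.5632 -0.2921  0.0586]
[ 0.5555 -0.3298  0.0588]
[ 0.5478 -0.3676  0.0586]
25.1083 [ 0.68246513 -0.05117464  0.76904797]
diff 1.0766708074534161 0
```

View pics/top3.png

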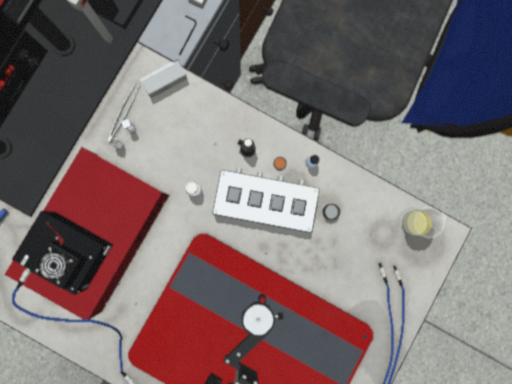

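The picture shows all four keys level at (233–298, 195–207) and every loose item in its original place. I'm handing the job in.

```bash
python3 -c "
from workcell import manip
manip.finish_job()"
```

```text
the job is handed in; nothing more can be done
```

The latched key was the one at the box's -y end (y = -60 mm). I released it, and all four keys now stand level. I handed the job in at about 25 s of the 48 s allowed.

- **Finding it:** Light taps met the other three keys at about 58 mm with roughly 2.5 N, and pushed none of them more than about 1 mm. The -y end key was first met at 53.5 mm.
- **Releasing it:** I pressed that key onto its stop with about 8.5 N at 50 mm. It rose with the finger, still pushing 3.3 N at 56.5 mm. A repeat tap then met it at 58 mm, the same height as the others.
- **Last checks:** With the arm back at its start pose, the top camera's depth put all four keys at 58.5–58.8 mm. The pictures before and after showed no change around the box, so the loose things were not moved. The wrist force was within its noise. No check failed or disagreed.

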